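# Clamp the specimen tube in its hinged saddle

## Robot

A 6-joint arm with a two-finger parallel gripper is mounted at the origin on the work surface. World frame = base frame: x ahead of the robot, y to its left, z up, the work surface at z = 0. Lengths are in m, angles in rad, forces in N, time in s.
With the tool pointing down it reaches from about 0.275 to 0.775 m from the base axis. Payload 14.6 kg.
Tool frame: the origin (TCP) lies midway between the tips of the shut fingers; the grasp point (between the pads) lies 19 mm behind it; y points along the fingers, x is the direction in which the jaws open and shut, and the axes are right-handed (so a half turn about y gives the same grasp; the last joint's range is limited). The gripper opens to 85 mm and grips with 20 to 120 N. Pads are 22 mm wide; open, the fingers measure 114 mm over their backs; the gripper's body (76 mm by 85 mm) begins 54 mm behind the grasp point. The pads swing forward as they close: fully open they stand 13 mm farther back than shut.
Start: joints at [-1.386, 0.263, -0.048, 1.259, 0, 1.415], TCP at [0.175, -0.495, 0.231] pointing down, gripper open.
Joint ranges: [-2.65, 2.65], [-0.89, 1.7], [-1.18, 1.37], [-2.13, 2.11], [-1.35, 1.29], [-3.14, 3.14]. Speed limits (rad/s): [1.89, 1.89, 2.57, 2.79, 3.14, 3.14].

## Interface

Orientations are given as a unit quaternion [x, y, z, w].
In Python, from workcell import robot, read_camera, trace gives the robot as it stands.
- The arm moves only by the tool carry_out, never from a script. Its argument "deltas" is a list of rows, each a list of 7 numbers: the closure, from -1 (fully open) to 1 (shut), then the shift along the tool's x, y, z in cm, then the turn, a rotation vector about the tool's x, y, z in degrees. In form: [[claw, x, y, z, rx, ry, rz], ...]. A call has 1 to 20 rows; each row shifts and turns the pose as measured when the row begins, along the tool's axes as they then stand; what a row does not reach is not made up. A row lasts 1/12 s, in which the tool goes at most 41.7 mm and 7.16 degrees, less where a joint would pass 70% of its speed; a pose out of reach is approached as far as the arm can. A call is refused whole if a number of a shift passes 4.17 or a number of a turn 7.16, either way. A call with a gripper value outside its range is refused whole. The fingers move at their own pace and stop on an object; "force" is the grip in N (left out, the last holds). Time passes only in rows, so rows that do not move let the fingers close. It gives the time, the measured TCP pose, the force and the opening at its end, in the units of the state.
- robot.observe(): the state, without advancing time (a new reading comes with each control period).
- read_camera(name): name is "scene" or "top" or "wrist"; returns a dict with "pixels" (384x512x3 uint8, blue, green, red), "K" (3x3 intrinsics, pixels), "eye" and "orientation" of the camera in the world. Camera axes: x right, y down, z forward; pixel columns grow to the right and rows downward; lengths in m; the calibration is good to about 2 mm. A picture is of the moment at which its call begins. There is no depth.
- robot.sign_off(): hands the job in, once; it reports no verdict.
Trained networks look in the newest picture that a camera, given by its name, has taken for a name from the list of things; names that differ only in an ending like _2 or _b are one class to them, and where a whole thing is asked for, a point or a joint stands for the part that bears it (a point fixed in the world has none). Each returns a list of dicts, best first, with "confidence" (0 to 1); they miss things now and then, are a little off and sometimes report something else, mostly with a low value. They report only what shows in the picture. A call takes as long as a camera call.
- trace(name, camera): "mask" (384x512 bool, what is visible of it) and "xy" ([column, row] in pixels, amid what is visible of it).
The state is a dict: "clock": time; "joint_pos": joint angles; "qvel": joint speeds; "joint_torque": joint torques, N m; "eef_pos": TCP position; "tool_rot": TCP orientation; "ft_force": force on the tool from outside, world axes, zero at the start; "torque": the same for the moment, N m; "gripper_width": opening from 0.0 (shut) to 1.0 (fully open).
Only numpy, scipy, OpenCV 4.12 (cv2) and the standard library are available. Lean on these libraries where they do the work, as an engineer would, in place of code of your own. Each camera call takes 0.05 s, during which the arm holds its last target. There are 200 camera calls.

## Task

The steel tube that carries the fossil lies in the open saddle of the stand. Swing the saddle's hinged cap over the tube until it is fully down, and only then swing the bolt up so that it stands upright in the slot of the cap's ear, with its nut over the ear. Leave the tube lying in the saddle, do not disturb the loose fossils and the brush beside the stand, and let go of everything.

Things in the scene. Friction and masses are not known exactly. Their poses are not given: they have to be found in the camera images.
- stand: Fixed stand, its place and yaw vary: dark steel plate 270 x 180 x 12 mm (x -60..210, y -100..80) with an aluminium tube saddle. Origin on the table, below the saddle's middle. x runs level along the tube from saddle to fossil, y level across it from bolt side to hinge side, z up. At x 145..195 a rest carries the tube's grey holder, fossil on top (y +-75, up to z 160 mm).
- saddle (a point): Centre of the saddle, on the tube's axis, at stand (0, 0, 90) mm. Axes as the stand. The saddle block spans x +-22, y +-34 mm (hinge lug to y 50), up to z 90 mm.
- cap_hinge (a point): The cap's hinge axis, at stand (0, 42, 90) mm, parallel to the stand's x.
- cap (a joint): Angle a of the cap, rad. 0 = fully down over the tube (a stop); grows as it opens up and over to the stand's +y side, up to 2.5. It starts wide open, 1.9 to 2.35 (1.57 is straight up). The hinge is stiff (0.16 N m): the cap stays where it is left. If the bolt is raised first, its nut blocks the cap. A light push seats it.
- cap_ear (a point): Centre of the ear, a flat tongue on the cap's free end, 12 mm thick, ending 14 mm beyond here, with an open-ended slot 14 mm wide. The whole cap is 44 mm wide along stand x. Here stand x = 0, y = 42 - 104 cos a + 6 sin a, z = 90 + 104 sin a + 6 cos a mm; fully down (0, -62, 96). Can be pinched from above across the 44 mm (along stand x); it pivots between the fingers as the cap swings.
- bolt_pivot (a point): The swing bolt's pivot axis, at stand (0, -60, 60) mm, parallel to the stand's x, between two cheeks (x +-13 mm, up to z 70 mm, out to y -72 mm).
- bolt (a joint): Angle b of the swing bolt, rad. 0 = upright, at the bottom of the ear's slot (a stop); grows as it leans outward, to the stand's -y side, up to 1.5 (almost level). It starts at 1.05 to 1.4. The pivot is a little stiff (0.07 N m): the bolt stays where it is left. A light push on the nut's outer side seats it; fingers may slip a little on a pinch.
- bolt_nut (a point): Centre of the long round steel hand nut on the swing bolt: 28 mm diameter, 46 mm long, on a 10 mm bolt. Here stand x = 0, y = -60 - 73 sin b, z = 60 + 73 cos b mm. Upright, the nut's underside is 8 mm above the lowered ear. Can be pinched from above across its diameter (along stand x); it pivots between the fingers as the bolt swings.
- tube_point (a point): Point on the axis of the loose steel tube, over the middle of the saddle at the start (stand (0, 0, 90) mm). Tube 40 mm diameter, from 65 mm on the stand's -x side of this point to 185 mm beyond; its x axis runs along the tube towards the fossil holder fixed to it. About 0.6 kg.
- bone_a: Loose grey-brown fossil fragment 130 x 45 x 45 mm on the table on the stand's hinge (+y) side. Origin at its underside's centre. Leave it.
- bone_b: Loose dark fossil fragment 85 x 40 x 40 mm on the table on the stand's bolt (-y) side, towards the fossil end. Origin at its underside's centre. Leave it.
- brush: Loose brush, 150 mm long, on the table on the stand's bolt (-y) side. Leave it.

How it is judged:
By the outcome, as a careful person would: the job done as asked, in the order asked, and still so for the second after the job is handed in, with the robot touching nothing.
It also fails if it takes over 72 s, if anything falls off the work surface, if the arm or the gripper's body presses on something with over 40 N, if the wrist force passes 120 N, or if a joint passes its speed limit or range.

## Working session

There is one attempt and no reset: what is moved stays moved. The work goes in short steps, Python scripts to look and compute and a tool call to move; the robot and the scene stay as the last step left them, time stands still between calls to the robot, and variables do not carry over. Pictures are saved under pics/ and viewed, about 8 in all and at most 12, crops included, and the job is handed in when it is done.

Besides the shell and the picture viewer there is one more tool, called after "Emit:" as name(argument=value, ...) on one line, values as JSON. carry_out: Moves the arm, as the interface text tells. Its arguments: {"type":"object","properties":{"deltas":{"type":"array"},"force":{"type":"number"}},"required":["deltas"]}

```bash
mkdir -p pics; ls; cat > h.py <<'E'
import numpy as np, cv2
from scipy.spatial.transform import Rotation as R
from workcell import robot, read_camera, trace
def cam(n):
    return read_camera(n)
def proj(c,P):
    P=np.atleast_2d(P); q=R.from_quat(c["orientation"]).inv().apply(P-np.array(c["eye"]))
    u=q@np.array(c["K"]).T; return u[:,:2]/u[:,2:]
def ray(c,uv):
    d=np.linalg.solve(np.array(c["K"]),[uv[0],uv[1],1.]); d=R.from_quat(c["orientation"]).apply(d); return np.array(c["eye"]),d/np.linalg.norm(d)
def atz(c,uv,z):
    e,d=ray(c,uv); return e+d*(z-e[2])/d[2]
E
python3 - <<'E'
from h import *
o=robot.observe(); print(o)
ims=[]
for n in("scene","top"):
    c=cam(n); im=np.array(c["pixels"]).copy(); print(n,c["eye"],c["orientation"],np.array(c["K"]).tolist())
    for t in("stand","cap","bolt","bolt_nut","cap_ear","tube_point","saddle","bone_a","brush"):
        try:
            r=trace(t,n)
            print(n,t,[(round(x["confidence"],2),np.round(x["xy"],1).tolist(),int(x["mask"].sum())) for x in r[:3]])
        except Exception as e: print(t,e)
    cv2.imwrite(f"pics/{n}0.png",im)
E
```

```text
pics
{'clock': 0.0, 'joint_pos': array([-1.38629007e+00,  2.63522757e-01, -4.89538619e-02,  1.25939997e+00,
        2.51440151e-06,  1.41550633e+00]), 'qvel': array([ 2.52773535e-04,  2.80907621e-04,  3.40821876e-04,  1.54997948e-04,
        2.41562028e-05, -1.32769959e-03]), 'joint_torque': array([ 2.84722926e-03, -6.37614083e+01,  3.84559822e+01,  1.39268194e-02,
        3.11739439e-05,  1.36897239e-05]), 'eef_pos': array([ 0.17492801, -0.49469987,  0.23081897]), 'tool_rot': array([-0.57707516,  0.40853333, -0.40798661,  0.57760861]), 'ft_force': array([ 0.23549655, -0.42043385,  0.73366918]), 'torque': array([-0.05587404, -0.05875256,  0.02728601]), 'gripper_width': 1.0032671466197134}
scene [0.90589152 0.32837893 0.7148831 ] [ 0.35925271  0.88268058 -0.28235474 -0.10994677] [[348.55532310499666, 0.0, 258.60495699881693], [0.0, 348.55532310499666, 194.41234094592627], [0.0, 0.0, 1.0]]
scene stand []
scene cap [(0.83, [322.3, 215.7], 555), (0.71, [280.0, 229.8], 5757)]
scene bolt [(0.56, [293.7, 161.4], 345)]
scene bolt_nut [(0.66, [228.4, 168.4], 225)]
scene cap_ear [(0.66, [315.7, 217.2], 582)]
scene tube_point []
scene saddle [(0.76, [282.0, 228.6], 6210)]
scene bone_a [(0.92, [303.1, 286.8], 979), (0.76, [230.5, 168.5], 203), (0.42, [294.0, 159.3], 378)]
scene brush [(0.97, [269.3, 144.2], 580)]
top [0.50112995 0.04562544 1.05863498] [ 0.70742396 -0.70449472  0.03958485 -0.04088488] [[420.44727688184986, 0.0, 255.49633250537147], [0.0, 420.44727688184986, 192.0285432935476], [0.0, 0.0, 1.0]]
top stand [(0.91, [254.4, 211.3], 5949)]
top cap [(0.8, [205.6, 211.1], 794)]
top bolt []
top bolt_nut [(0.69, [283.4, 257.2], 379)]
top cap_ear [(0.61, [206.4, 207.3], 775)]
top tube_point [(0.7, [262.8, 180.7], 2668)]
top saddle [(0.64, [256.4, 208.9], 5955)]
top bone_a [(0.77, [193.6, 173.8], 694), (0.75, [330.6, 211.9], 446), (0.34, [324.1, 278.0], 808)]
top brush [(0.66, [323.6, 278.6], 727)]
```

```bash
python3 -c "
import cv2
a=cv2.imread('pics/scene0.png');b=cv2.imread('pics/top0.png')
cv2.imwrite('pics/both0.png',cv2.resize(cv2.vconcat([a,b]),None,fx=.78,fy=.78))"
```

```text
(no output)
```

View pics/both0.png

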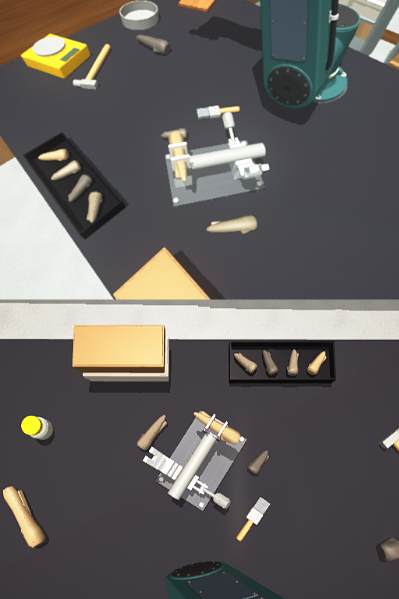

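```bash
python3 -c "
import cv2
a=cv2.imread('pics/scene0.png')[120:275,200:360];b=cv2.imread('pics/top0.png')[130:280,170:340]
cv2.imwrite('pics/crop0.png',cv2.resize(b,None,fx=4,fy=4,interpolation=cv2.INTER_CUBIC))
cv2.imwrite('pics/crop1.png',cv2.resize(a,None,fx=3.8,fy=3.8,interpolation=cv2.INTER_CUBIC))"
```

```text
(no output)
```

View pics/crop0.png

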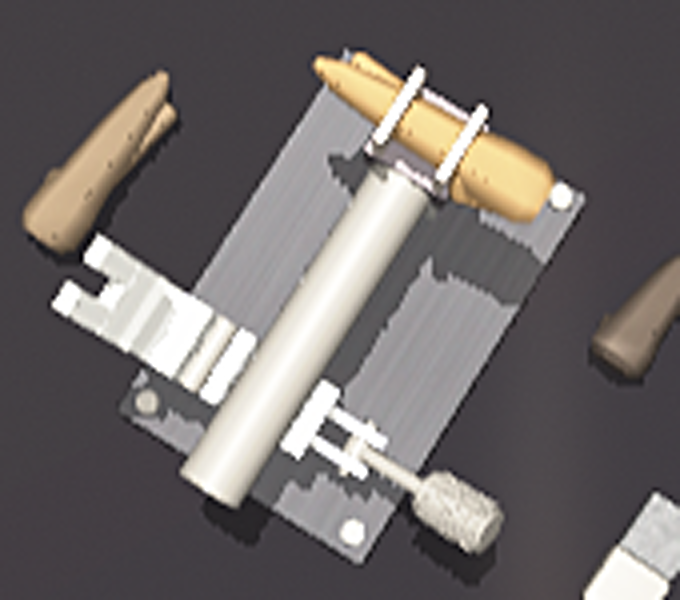

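View pics/crop1.png

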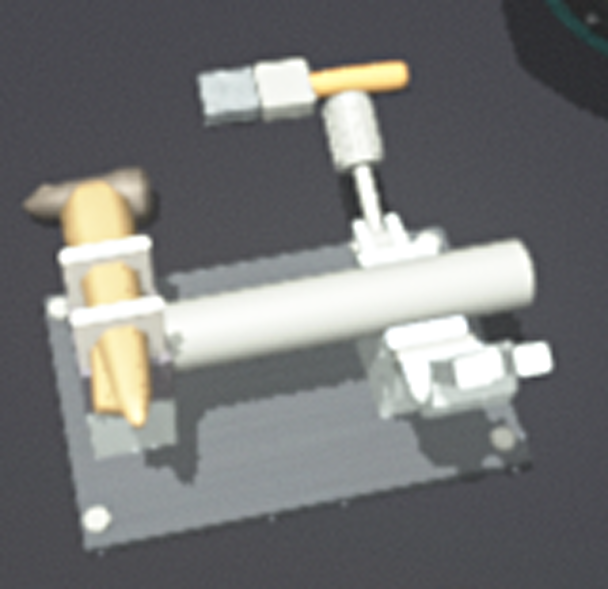

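```bash
cat >> h.py <<'E'
def stand(p): # X,Y,yaw
    return lambda P: R.from_euler('z',p[2]).apply(np.atleast_2d(P)/1000.)+[p[0],p[1],0]
def nut(b): return [0,-60-73*np.sin(b),60+73*np.cos(b)]
def ear(a,r=104,h=6): return [0,42-r*np.cos(a)+h*np.sin(a),90+r*np.sin(a)+h*np.cos(a)]
E
python3 - <<'E'
from h import *
from scipy.optimize import least_squares
t=cam("top");s=cam("scene")
T=lambda u,v:[u/4+170,v/4+130]
S=lambda u,v:[u/3.8+200,v/3.8+120]
obs=[(t,T(120,408),(-60,80,12)),(t,T(362,565),(-60,-100,12)),(t,T(585,195),(210,-100,12)),
(s,S(85,550),(210,80,12)),(s,S(47,298),(210,-100,12)),(s,S(530,470),(-60,80,12)),
(t,T(457,512),'n'),(s,S(353,130),'n'),(t,T(75,268),'e'),(s,S(510,362),'e')]
def f(p):
    W=stand(p); r=[]
    for c,uv,q in obs:
        q=nut(p[4]) if q=='n' else ear(p[3],116) if q=='e' else q
        r+=list(proj(c,W(q))[0]-uv)
    return r
o=least_squares(f,[.45,.03,-.5,2.1,1.2],loss='soft_l1')
print(o.x); print(np.round(np.reshape(f(o.x),(-1,2)),1))
p=o.x; np.save('p.npy',p); W=stand(p)
for n,q in [('ear',ear(p[3])),('hinge',(0,42,90)),('nut',nut(p[4])),('eardown',ear(0)),('nutup',nut(0))]: print(n,W(q)[0].round(4))
st=robot.observe(); print(R.from_quat(st['tool_rot']).as_matrix().round(3))
E
```

```text
[ 0.52903328  0.08943087 -0.55483065  2.14963468  1.15624698]
[[-1.6  0.1]
 [-0.5 -0. ]
 [ 0.6  0.1]
 [ 0.3  0.2]
 [-1.1 -0.3]
 [ 1.7 -3.1]
 [-0.1 -0.6]
 [ 0.3  0.6]
 [ 1.7  1.4]
 [-1.3  1.5]]
ear [0.5838 0.1778 0.1738]
hinge [0.5512 0.1251 0.09  ]
nut [ 0.4622 -0.0184  0.0894]
eardown [0.4964 0.0367 0.096 ]
nutup [0.4974 0.0384 0.133 ]
[[ 0.333  0.     0.943]
 [-0.943 -0.     0.333]
 [ 0.    -1.    -0.   ]]
```

Emit:
carry_out(deltas=[[-1,0,-1.2,0,0,-6.5,0],[-1,0,-1.2,0,0,-6.5,0],[-1,0,-1.2,0,0,-6.5,0],[-1,0,-1.2,0,0,-6.5,0],[-1,0,-1.2,0,0,-6.5,0],[-1,0,-1.2,0,0,-6.5,0],[-1,0,0,4,0,0,0],[-1,0,0,4,0,0,0],[-1,0,0,4,0,0,0],[-1,0,0,4,0,0,0],[-1,0,0,4,0,0,0],[-1,0,0,4,0,0,0],[-1,0,0,4,0,0,0],[-1,0,0,4,0,0,0],[-1,0,0,4,0,0,0],[-1,0,0,4,0,0,0],[-1,0,0,4,0,0,0],[-1,0,0,4,0,0,0],[-1,0,0,4,0,0,0],[-1,0,0,4,0,0,0]], force=30)

```text
clock: 2.77
eef_pos: [0.4564, 0.0075, 0.307]
tool_rot: [0.683, -0.181, 0.185, -0.683]
ft_force: [0.7, -1.4, -0.1]
gripper_width: 0.997
```

```bash
cat >> h.py <<'E'
def err(target_stand_mm, p=None, lift=0):
    """tool-frame cm from the grasp point to a stand point, plus turn (deg) to align"""
    p=np.load('p.npy') if p is None else p
    st=robot.observe(); Rt=R.from_quat(st['tool_rot']); g=st['eef_pos']-Rt.apply([0,.019,0])
    d=Rt.inv().apply(stand(p)(target_stand_mm)[0]+[0,0,lift]-g)*100
    c,s=np.cos(p[2]),np.sin(p[2]); Rd=R.from_matrix(np.array([[c,0,-s],[s,0,c],[0,-1,0]]))
    # columns: tool x=stand x, y=down, z=stand y
    return d.round(2), np.degrees((Rt.inv()*Rd).as_rotvec()).round(2)
def gs(p=None):
    p=np.load('p.npy') if p is None else p
    st=robot.observe(); g=st['eef_pos']-R.from_quat(st['tool_rot']).apply([0,.019,0])
    return (R.from_euler('z',-p[2]).apply(g-[p[0],p[1],0])*1000).round(1), st['ft_force'].round(1), round(st['gripper_width'],3), round(st['clock'],2)
E
python3 -c "
from h import *
p=np.load('p.npy');print(err(ear(p[3])),gs())"
```

```text
(array([ 2.43, 15.25, 21.1 ]), array([-0.05,  1.75,  0.3 ])) (array([ -18.6, -107.9,  326. ]), array([ 0.7, -1.4, -0.1]), 0.997, 2.77)
```

Emit:
carry_out(deltas=[[-1,0.4,0,3.7,0,1.7,0],[-1,0.4,0,3.7,0,0,0],[-1,0.4,0,3.7,0,0,0],[-1,0.4,0,3.7,0,0,0],[-1,0.4,0,3.7,0,0,0],[-1,0.4,0,3.7,0,0,0],[-1,0,0,0,0,0,0]])

```text
clock: 3.35
eef_pos: [0.5986, 0.2024, 0.3058]
tool_rot: [-0.681, 0.189, -0.194, 0.681]
ft_force: [-0.3, 0.5, -0.3]
gripper_width: 0.996
```

```bash
python3 - <<'E'
from h import *
p=np.load('p.npy');print(err(ear(p[3])),gs())
c=cam("wrist"); im=np.array(c["pixels"]).copy(); W=stand(p)
print(c["eye"])
for q in [ear(p[3]),ear(p[3],118),(0,42,90),(-22,42,90),(22,42,90),nut(p[4])]+[(x,y,12) for x in(-60,210) for y in(-100,80)]+[(-65,0,90)]:
    u=proj(c,W(q))[0]; cv2.drawMarker(im,tuple(int(v) for v in u.round()),(0,0,255),0,10); print(q,u.round(1))
for n in("cap_ear","cap","bolt_nut"): print(n,[(round(x["confidence"],2),np.round(x["xy"],1)) for x in trace(n,"wrist")[:2]])
cv2.imwrite("pics/w1.png",im)
E
```

```text
(array([-0.06, 15.1 , -2.9 ]), array([-0.11,  0.35,  0.34])) (array([ -0.5, 132.6, 324.8]), array([-0.3,  0.5, -0.3]), 0.996, 3.35)
[0.63613397 0.26265126 0.44816712]
[0, np.float64(103.91598895408717), np.float64(173.77595306433315)] [257.9 206.6]
[0, np.float64(111.57471544319029), np.float64(185.49533481274935)] [257.9 203. ]
(0, 42, 90) [257.7 230.3]
(-22, 42, 90) [240.1 230.3]
(22, 42, 90) [275.3 230.3]
[0, np.float64(-126.81674874553431), np.float64(89.40275645370922)] [257.3 340.5]
(-60, -100, 12) [220.5 290.8]
(-60, 80, 12) [216.6 184. ]
(210, -100, 12) [386.6 291. ]
(210, 80, 12) [401.4 184.6]
(-65, 0, 90) [207.2 260.2]
cap_ear [(0.71, array([258. , 213.4]))]
cap [(0.77, array([261. , 216.1]))]
bolt_nut [(0.95, array([257.2, 322.1]))]
```

View pics/w1.png

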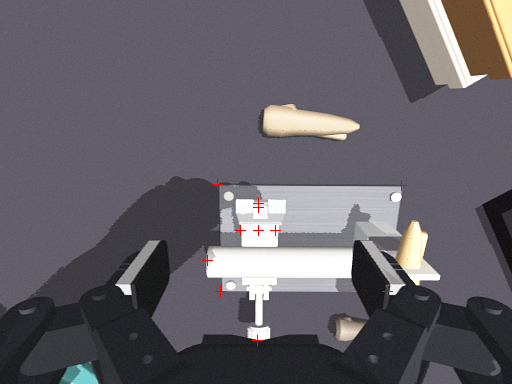

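Emit:
carry_out(deltas=[[-1,0,3.5,-0.8,0,0,0],[-1,0,3.5,-0.8,0,0,0],[-1,0,3.5,-0.8,0,0,0],[-1,0,3.5,-0.8,0,0,0],[-1,0,2,0,0,0,0],[-1,0,0,0,0,0,0]])

```text
clock: 4.05
eef_pos: [0.5774, 0.1619, 0.1491]
tool_rot: [-0.678, 0.188, -0.202, 0.681]
ft_force: [-1.3, -0.6, -0.8]
gripper_width: 1.002
```

```bash
python3 -c "
from h import *
p=np.load('p.npy');print(err(ear(p[3])),gs())"
```

```text
(array([-0.26, -0.56,  1.71]), array([-0.56, -0.26,  1.  ])) (array([  2.6,  86.9, 168.1]), array([-1.3, -0.6, -0.8]), 1.002, 4.05)
```

Emit:
carry_out(deltas=[[-1,-0.2,-0.3,1.5,-0.5,0,1],[-1,0,0,0,0,0,0],[-1,0,0,0,0,0,0]])

```text
clock: 4.3
eef_pos: [0.5821, 0.1727, 0.1559]
tool_rot: [-0.679, 0.196, -0.197, 0.68]
ft_force: [0.2, -0.6, -0.0]
gripper_width: 0.998
```

```bash
python3 -c "
from h import *
p=np.load('p.npy');print(err(ear(p[3])),gs())"
```

```text
(array([-0.13,  0.11,  0.52]), array([-0.08, -0.49,  0.03])) (array([  1.3,  98.7, 174.9]), array([ 0.2, -0.6, -0. ]), 0.998, 4.3)
```

Emit:
carry_out(deltas=[[-1,-0.1,0.1,0.5,0,-0.5,0],[-1,0,0,0,0,0,0],[1,0,0,0,0,0,0],[1,0,0,0,0,0,0],[1,0,0,0,0,0,0],[1,0,0,0,0,0,0],[1,0,0,0,0,0,0],[1,0,0,0,0,0,0],[1,0,0,0,0,0,0],[1,0,0,0,0,0,0]], force=30)

```text
clock: 5.13
eef_pos: [0.5844, 0.177, 0.1594]
tool_rot: [-0.678, 0.191, -0.196, 0.682]
ft_force: [-0.8, 0.4, 0.5]
gripper_width: 0.509
```

```bash
python3 - <<'E'
from h import *
p=np.load('p.npy');print(err(ear(p[3])),gs())
g=gs()[0]; v=g[1:]-[42,90]; r=np.hypot(*v); ang=np.arctan2(v[1],v[0]); print('r',r,'ang',ang)
a0=p[3]
# arc way points, keeping r
prev=v
for k in range(1,19):
    t=ang+a0*k/18; w=r*np.array([np.cos(t),np.sin(t)]); d=w-prev; prev=w; print(round(a0*(1-k/18),2),'y',round(-d[1]/10,2),'z',round(d[0]/10,2), (w+[42,90]).round(0))
E
```

```text
(array([-0.08,  0.46,  0.04]), array([-0.36,  0.03,  0.29])) (array([  0.8, 103.5, 178.4]), array([-0.8,  0.4,  0.5]), 0.509, 5.13)
r 107.68848592119772 ang 0.9629611873692687
2.03 y -0.67 z -1.1 [ 93. 185.]
1.91 y -0.53 z -1.17 [ 81. 190.]
1.79 y -0.39 z -1.22 [ 69. 194.]
1.67 y -0.24 z -1.26 [ 56. 197.]
1.55 y -0.09 z -1.28 [ 43. 198.]
1.43 y 0.06 z -1.28 [ 30. 197.]
1.31 y 0.22 z -1.27 [ 18. 195.]
1.19 y 0.36 z -1.23 [  5. 191.]
1.07 y 0.51 z -1.18 [ -6. 186.]
0.96 y 0.65 z -1.11 [-18. 180.]
0.84 y 0.77 z -1.03 [-28. 172.]
0.72 y 0.89 z -0.93 [-37. 163.]
0.6 y 0.99 z -0.81 [-45. 153.]
0.48 y 1.08 z -0.69 [-52. 142.]
0.36 y 1.16 z -0.56 [-58. 131.]
0.24 y 1.22 z -0.41 [-62. 119.]
0.12 y 1.26 z -0.27 [-65. 106.]
0.0 y 1.28 z -0.11 [-66.  93.]
```

Emit:
carry_out(deltas=[[1,0,-0.65,-1.1,0,0,0],[1,0,-0.5,-1.15,0,0,0],[1,0,-0.4,-1.2,0,0,0],[1,0,-0.25,-1.25,0,0,0],[1,0,-0.1,-1.3,0,0,0],[1,0,0,0,0,0,0]])

```text
clock: 5.63
eef_pos: [0.5525, 0.1259, 0.1785]
tool_rot: [-0.676, 0.19, -0.195, 0.684]
ft_force: [0.8, -0.8, -8.1]
gripper_width: 0.509
```

```bash
cat >> h.py <<'E'
def arc(cy,cz,end,n,r=None):
    "rows (y,z cm) to go round (cy,cz) to polar angle end"
    g=gs()[0]; v=g[1:]-[cy,cz]; r0=np.hypot(*v); a=np.arctan2(v[1],v[0]); r=r or r0
    print(gs(),err([0,g[1],g[2]]),'r',r0.round(1),'ang',a.round(3))
    prev=v
    for k in range(1,n+1):
        t=a+(end-a)*k/n; w=r*np.array([np.cos(t),np.sin(t)]); d=w-prev; prev=w; print([round(-d[1]/10,2),round(d[0]/10,2)],(w+[cy,cz]).round(0))
E
python3 -c "
from h import *
arc(42,90,np.pi-.05,13,107)"
```

```text
(array([  0.6,  43.1, 197.5]), array([ 0.8, -0.8, -8.1]), 0.509, 5.63) (array([-0.06,  0.  , -0.  ]), array([-0.75,  0.15,  0.22])) r 107.5 ang 1.561
[np.float64(0.11), np.float64(-1.26)] [ 31. 196.]
[np.float64(0.21), np.float64(-1.24)] [ 18. 194.]
[np.float64(0.35), np.float64(-1.21)] [  6. 191.]
[np.float64(0.49), np.float64(-1.16)] [ -6. 186.]
[np.float64(0.63), np.float64(-1.09)] [-17. 180.]
[np.float64(0.75), np.float64(-1.01)] [-27. 172.]
[np.float64(0.86), np.float64(-0.92)] [-36. 163.]
[np.float64(0.97), np.float64(-0.81)] [-44. 154.]
[np.float64(1.05), np.float64(-0.69)] [-51. 143.]
[np.float64(1.13), np.float64(-0.56)] [-56. 132.]
[np.float64(1.19), np.float64(-0.43)] [-61. 120.]
[np.float64(1.23), np.float64(-0.28)] [-63. 108.]
[np.float64(1.25), np.float64(-0.14)] [-65.  95.]
```

Emit:
carry_out(deltas=[[1,0,0.25,-1.25,0.7,0,0],[1,0,0.3,-1.25,0,0,0],[1,0,0.35,-1.2,0,0,0],[1,0,0.5,-1.15,0,0,0],[1,0,0.65,-1.1,0,0,0],[1,0,0.75,-1,0,0,0],[1,0,0,0,0,0,0]])

```text
clock: 6.22
eef_pos: [0.5168, 0.0683, 0.1534]
tool_rot: [-0.668, 0.186, -0.199, 0.692]
ft_force: [6.0, 6.6, -12.6]
gripper_width: 0.513
```

```bash
python3 -c "
from h import *
arc(42,90,np.pi-.05,7,106)"
```

```text
(array([  0.6, -25.2, 172.4]), array([  6. ,   6.6, -12.6]), 0.513, 6.22) (array([-0.06,  0.  , -0.  ]), array([-2.15,  0.23,  0.44])) r 106.3 ang 2.255
[np.float64(0.88), np.float64(-0.91)] [-34. 164.]
[np.float64(0.96), np.float64(-0.82)] [-43. 154.]
[np.float64(1.05), np.float64(-0.7)] [-50. 143.]
[np.float64(1.13), np.float64(-0.57)] [-55. 132.]
[np.float64(1.19), np.float64(-0.43)] [-60. 120.]
[np.float64(1.23), np.float64(-0.29)] [-62. 108.]
[np.float64(1.26), np.float64(-0.14)] [-64.  95.]
```

Emit:
carry_out(deltas=[[1,0,1.1,-0.6,-1,0,0],[1,0,1.0,-0.8,-1,0,0],[1,0,1.05,-0.7,0,0,0],[1,0,1.1,-0.5,0,0,0],[1,0,1.2,-0.35,0,0,0],[1,0,1.2,-0.25,0,0,0],[1,0,0,0,0,0,0]])

```text
clock: 6.8
eef_pos: [0.498, 0.0378, 0.0889]
tool_rot: [0.684, -0.19, 0.196, -0.677]
ft_force: [1.8, 4.3, -0.3]
gripper_width: 0.509
```

```bash
python3 -c "
from h import *
arc(42,90,np.pi-.05,2,104)"
```

```text
(array([  0.6, -60.1, 107.9]), array([ 1.8,  4.3, -0.3]), 0.509, 6.8) (array([-0.06,  0.  , -0.  ]), array([0.39, 0.06, 0.63])) r 103.7 ang 2.968
[np.float64(0.63), np.float64(-0.13)] [-61. 102.]
[np.float64(0.64), np.float64(-0.05)] [-62.  95.]
```

Emit:
carry_out(deltas=[[1,0,0.6,-0.1,0,0,0],[1,0,0.6,-0.05,0,0,0],[1,0,0.5,0,0,0,0],[1,0,0.4,0,0,0,0],[1,0,0,0,0,0,0]])

```text
clock: 7.22
eef_pos: [0.4971, 0.0364, 0.0698]
tool_rot: [0.685, -0.191, 0.196, -0.676]
ft_force: [-2.0, -2.3, 0.8]
gripper_width: 0.508
```

```bash
python3 -c "
from h import *
print(gs())"
```

```text
(array([  0.6, -61.7,  88.8]), array([-2. , -2.3,  0.8]), 0.508, 7.22)
```

Emit:
carry_out(deltas=[[1,0,0.3,0,0,0,0],[1,0,0.3,0,0,0,0],[1,0,0.3,0,0,0,0]])

```text
clock: 7.47
eef_pos: [0.4972, 0.0365, 0.0626]
tool_rot: [0.685, -0.191, 0.196, -0.675]
ft_force: [-4.3, -2.8, 5.0]
gripper_width: 0.51
```

```bash
python3 - <<'E'
from h import *
print(gs()); p=np.load('p.npy'); W=stand(p); out=[]
for n in("scene","top"):
    c=cam(n); im=np.array(c["pixels"]).copy()
    u=proj(c,W((0,-20,90)))[0].astype(int)
    out.append(cv2.resize(im[u[1]-50:u[1]+50,u[0]-65:u[0]+65],None,fx=4,fy=3*4/3,interpolation=cv2.INTER_CUBIC)[:, :])
cv2.imwrite("pics/c2.png",cv2.resize(cv2.hconcat(out),None,fx=.76,fy=.76))
E
```

```text
(array([  0.7, -61.5,  81.6]), array([-4.3, -2.8,  5. ]), 0.51, 7.47)
```

View pics/c2.png

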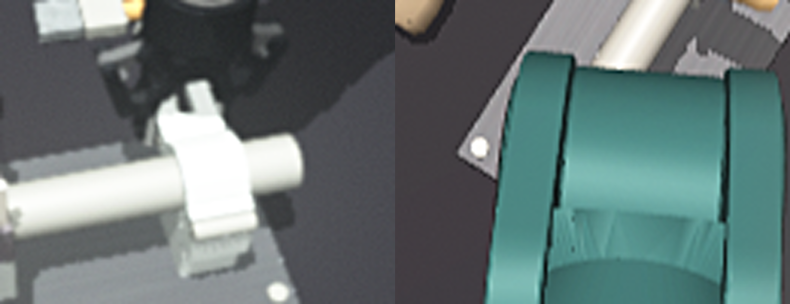

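The view (scene crop, cap around (210,160)) shows the cap over the tube and nearly or fully down. I'll release it, then press down with shut fingers to be sure it is seated.

Emit:
carry_out(deltas=[[-1,0,0,0,0,0,0],[-1,0,0,0,0,0,0],[-1,0,0,0,0,0,0],[-1,0,0,0,0,0,0],[-1,0,-2,0,0,0,0],[-1,0,-3,0,0,0,0],[-1,0,-3,0,0,0,0],[1,0,-1,0,0,0,0],[1,0,0,0,0,0,0],[1,0,0,0,0,0,0],[1,0,0,0,0,0,0],[1,0,0,0,0,0,0],[1,0,0,0,0,0,0],[1,0,0,0,0,0,0],[1,0,0,0,0,0,0]])

```text
clock: 8.82
eef_pos: [0.4961, 0.0386, 0.1533]
tool_rot: [0.685, -0.192, 0.194, -0.675]
ft_force: [-0.6, -0.1, -1.1]
gripper_width: 0.002
```

```bash
python3 -c "
from h import *
print(gs(),err((0,-50,102+19)))"
```

```text
(array([ -1.4, -60.3, 172.3]), array([-0.6, -0.1, -1.1]), 0.002, 8.82) (array([0.1 , 5.12, 1.1 ]), array([0.76, 0.08, 0.38]))
```

Emit:
carry_out(deltas=[[1,0.1,2,0.3,0,0,0],[1,0,1.5,0.2,0,0,0],[1,0,0.8,0,0,0,0],[1,0,0.4,0,0,0,0],[1,0,0.3,0,0,0,0],[1,0,0.3,0,0,0,0],[1,0,0,0,0,0,0]])

```text
clock: 9.4
eef_pos: [0.5003, 0.0413, 0.101]
tool_rot: [0.685, -0.191, 0.195, -0.675]
ft_force: [-9.4, 0.8, 17.6]
gripper_width: -0.002
```

```bash
python3 -c "
from h import *
print(gs())"
```

```text
(array([  0.7, -55.8, 120. ]), array([-9.4,  0.8, 17.6]), -0.002, 9.4)
```

Contact came at TCP z = 101 mm with 18 N, and the ear's top should be at 102 mm when down, so the cap is seated. Next is the nut.

Emit:
carry_out(deltas=[[1,0,-3,0,0,0,0],[1,0,-3,0,0,0,0],[-1,0,-1.5,-2,0,0,0],[-1,0,0,-2.5,0,0,0],[-1,0,0,-2,0,0,0],[-1,0,0,0,0,0,0],[-1,0,0,0,0,0,0],[-1,0,0,0,0,0,0],[-1,0,0,0,0,0,0],[-1,0,0,0,0,0,0]])

```text
clock: 10.23
eef_pos: [0.466, -0.0142, 0.1848]
tool_rot: [0.685, -0.189, 0.197, -0.675]
ft_force: [0.0, 0.0, -0.4]
gripper_width: 0.999
```

```bash
python3 - <<'E'
from h import *
p=np.load('p.npy');W=stand(p)
print(gs(),err(nut(p[4])))
c=cam("wrist"); im=np.array(c["pixels"]).copy()
for q in [nut(p[4]),(0,-60,60)]+[ear(0)]+[(-22,-76,102),(22,-76,102)]:
    u=proj(c,W(q))[0]; cv2.drawMarker(im,tuple(int(v) for v in u.round()),(0,0,255),0,8); print(q,u.round(1))
for n in("bolt_nut","bolt"): print(n,[(round(x["confidence"],2),np.round(x["xy"],1)) for x in trace(n,"wrist")[:2]])
cv2.imwrite("pics/w3.png",im)
E
```

```text
(array([   0.8, -121.1,  203.8]), array([ 0. ,  0. , -0.4]), 0.999, 10.23) (array([-0.25, 11.44, -0.45]), array([0.58, 0.17, 0.84]))
[0, np.float64(-126.81674874553431), np.float64(89.40275645370922)] [255.1 193.6]
(0, -60, 60) [254.9 106. ]
[0, np.float64(-62.0), np.float64(96.0)] [254.8 111. ]
(-22, -76, 102) [224.1 131.7]
(22, -76, 102) [285.6 131.7]
bolt_nut [(0.59, array([255.6, 183.3]))]
bolt [(0.9, array([258.2, 183.1]))]
```

View pics/w3.png

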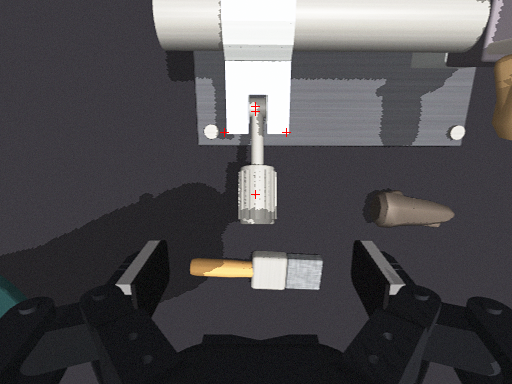

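Emit:
carry_out(deltas=[[-1,0.1,3.2,-0.2,0,0,0.8],[-1,0,3.2,-0.2,0.5,0,0],[-1,0,3.2,-0.2,0,0,0],[-1,0,1.5,0,0,0,0],[-1,0,0,0,0,0,0],[-1,0,0,0,0,0,0]])

```text
clock: 10.88
eef_pos: [0.4654, -0.0198, 0.0704]
tool_rot: [0.681, -0.191, 0.193, -0.68]
ft_force: [1.1, -0.3, 0.5]
gripper_width: 1.001
```

```bash
python3 -c "
from h import *
p=np.load('p.npy');print(gs(),err(nut(p[4])))"
```

```text
(array([   3.4, -126.3,   89.4]), array([ 1.1, -0.3,  0.5]), 1.001, 10.88) (array([-0.34, -0.01, -0.04]), array([-0.01,  0.33,  0.15]))
```

Emit:
carry_out(deltas=[[-1,-0.15,0,0,0,0,0],[1,0,0,0,0,0,0],[1,0,0,0,0,0,0],[1,0,0,0,0,0,0],[1,0,0,0,0,0,0],[1,0,0,0,0,0,0],[1,0,0,0,0,0,0],[1,0,0,0,0,0,0],[1,0,0,0,0,0,0],[1,0,0,0,0,0,0],[1,0,0,0,0,0,0]], force=30)

```text
clock: 11.8
eef_pos: [0.4633, -0.0174, 0.0746]
tool_rot: [-0.68, 0.191, -0.192, 0.681]
ft_force: [0.5, 1.1, -1.9]
gripper_width: 0.315
```

```bash
python3 -c "
from h import *
arc(-60,60,np.pi/2,10,73)"
```

```text
(array([   0.3, -125.5,   93.6]), array([ 0.5,  1.1, -1.9]), 0.315, 11.8) (array([-0.03, -0.  , -0.  ]), array([-0.1 ,  0.37,  0.12])) r 73.6 ang 2.668
[np.float64(-0.66), np.float64(0.46)] [-121.  100.]
[np.float64(-0.64), np.float64(0.48)] [-116.  107.]
[np.float64(-0.59), np.float64(0.54)] [-111.  113.]
[np.float64(-0.52), np.float64(0.61)] [-105.  118.]
[np.float64(-0.45), np.float64(0.66)] [-98. 122.]
[np.float64(-0.38), np.float64(0.7)] [-91. 126.]
[np.float64(-0.3), np.float64(0.74)] [-84. 129.]
[np.float64(-0.22), np.float64(0.77)] [-76. 131.]
[np.float64(-0.13), np.float64(0.79)] [-68. 133.]
[np.float64(-0.04), np.float64(0.8)] [-60. 133.]
```

Emit:
carry_out(deltas=[[1,0,-0.65,0.4,0,0,0],[1,0,-0.65,0.5,0,0,0],[1,0,-0.6,0.55,0,0,0],[1,0,-0.5,0.6,0,0,0],[1,0,-0.45,0.65,0,0,0],[1,0,0,0,0,0,0]])

```text
clock: 12.3
eef_pos: [0.4784, 0.0073, 0.1058]
tool_rot: [0.681, -0.191, 0.192, -0.68]
ft_force: [-0.5, -0.5, -2.5]
gripper_width: 0.315
```

```bash
python3 -c "
from h import *
arc(-60,60,np.pi/2,6,72.5)"
```

```text
(array([  0.2, -96.5, 124.8]), array([-0.5, -0.5, -2.5]), 0.315, 12.3) (array([-0.02,  0.  , -0.  ]), array([0.05, 0.35, 0.11])) r 74.4 ang 2.084
[np.float64(-0.12), np.float64(0.64)] [-90. 126.]
[np.float64(-0.23), np.float64(0.57)] [-84. 128.]
[np.float64(-0.18), np.float64(0.59)] [-78. 130.]
[np.float64(-0.13), np.float64(0.61)] [-72. 131.]
[np.float64(-0.08), np.float64(0.61)] [-66. 132.]
[np.float64(-0.03), np.float64(0.62)] [-60. 132.]
```

Emit:
carry_out(deltas=[[1,0,-0.1,0.65,0,0,0],[1,0,-0.2,0.6,0,0,0],[1,0,-0.15,0.6,0,0,0],[1,0,-0.15,0.6,0,0,0],[1,0,-0.05,0.6,0,0,0],[1,0,0,0.6,0,0,0],[1,0,0,0,0,0,0]])

```text
clock: 12.88
eef_pos: [0.4994, 0.0408, 0.1141]
tool_rot: [0.682, -0.19, 0.193, -0.679]
ft_force: [-0.2, 0.6, 0.3]
gripper_width: 0.03
```

```bash
python3 -c "
from h import *
arc(-60,60,np.pi/2,2,72.5)"
```

```text
(array([  0.3, -56.9, 133.1]), array([-0.2,  0.6,  0.3]), 0.03, 12.88) (array([-0.03, -0.  , -0.  ]), array([0.14, 0.41, 0.26])) r 73.2 ang 1.528
[np.float64(0.06), np.float64(-0.16)] [-58. 132.]
[np.float64(-0.0), np.float64(-0.15)] [-60. 132.]
```

```bash
python3 - <<'E'
from h import *
p=np.load('p.npy');W=stand(p)
out=[]
for n in("wrist","scene"):
    c=cam(n); im=np.array(c["pixels"]).copy()
    print(n,[(round(x["confidence"],2),np.round(x["xy"],1)) for x in trace("bolt_nut",n)[:2]])
    for b in(0,.3,.6): print(b,proj(c,W(nut(b)))[0].round(1))
    if n=="scene":
        u=proj(c,W((0,-40,90)))[0].astype(int); im=cv2.resize(im[u[1]-48:u[1]+48,u[0]-64:u[0]+64],(512,384),interpolation=cv2.INTER_CUBIC)
    out.append(im)
cv2.imwrite("pics/c4.png",cv2.resize(cv2.hconcat(out),None,fx=.78,fy=.78))
E
```

```text
wrist [(0.89, array([259.6, 306.8]))]
0 [256.1 268.2]
0.3 [256.  304.3]
0.6 [256.  324.4]
scene [(0.65, array([227.4, 166.8])), (0.59, array([291.3, 163.8]))]
0 [302.9 163.8]
0.3 [300.  157.5]
0.6 [297.2 153.9]
```

View pics/c4.png

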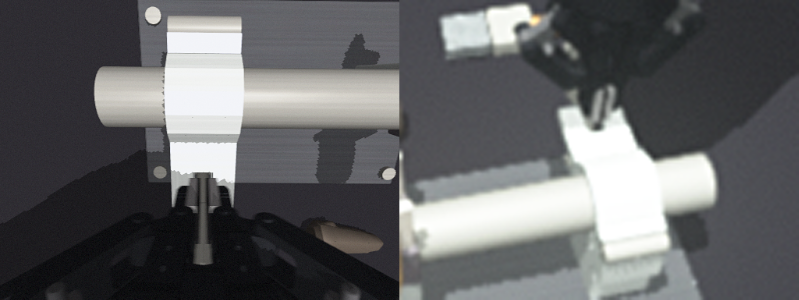

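The pads slipped off, and the nut is left leaning behind the shut fingers. I'll lift straight up, look, and push it upright from its outer side.

Emit:
carry_out(deltas=[[1,0,-3,0,0,0,0],[1,0,-3,0,0,0,0],[1,0,-1.5,-2,0,0,0],[1,0,0,-3,0,0,0],[1,0,0,-3,0,0,0],[1,0,0,0,0,0,0]])

```text
clock: 13.58
eef_pos: [0.4543, -0.0306, 0.1924]
tool_rot: [0.683, -0.19, 0.191, -0.679]
ft_force: [-0.5, 0.0, 1.0]
gripper_width: 0.004
```

```bash
python3 - <<'E'
from h import *
p=np.load('p.npy');W=stand(p); print(gs())
for n in("wrist","scene"):
    c=cam(n); im=np.array(c["pixels"]).copy()
    print(n,[(round(x["confidence"],2),np.round(x["xy"],1)) for x in trace("bolt_nut",n)[:2]])
    for b in(0,.2,.4,.6): print(b,proj(c,W(nut(b)))[0].round(1))
    if n=="wrist": cv2.imwrite("pics/w5.png",im)
E
```

```text
(array([  -0.3, -141.3,  211.4]), array([-0.5,  0. ,  1. ]), 0.004, 13.58)
wrist [(0.96, array([261. , 127.5]))]
0 [258.8  77.3]
0.2 [258.6 101.9]
0.4 [258.5 123.7]
0.6 [258.4 141.7]
scene [(0.74, array([298.8, 157.4]))]
0 [302.9 163.8]
0.2 [300.9 159.4]
0.4 [299. 156.]
0.6 [297.2 153.9]
```

View pics/w5.png

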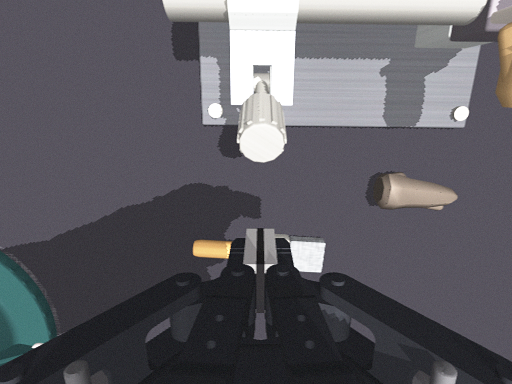

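Emit:
carry_out(deltas=[[1,0.1,3,0,0,0,0],[1,0,2.5,0,0,0,0],[1,0,1.2,0,0,0,0],[1,0,0,1.5,0,0,0],[1,0,0,1,0,0,0],[1,0,0,1,0,0,0],[1,0,0,0.7,0,0,0],[1,0,0,0,0,0,0]])

```text
clock: 14.45
eef_pos: [0.4827, 0.0142, 0.1209]
tool_rot: [0.683, -0.188, 0.188, -0.68]
ft_force: [-0.6, -1.8, 0.6]
gripper_width: -0.001
```

```bash
python3 -c "
from h import *
print(gs(),err((0,-85,144)))"
```

```text
(array([  0.2, -88.3, 139.9]), array([-0.6, -1.8,  0.6]), -0.001, 14.45) (array([-0.01, -0.41,  0.33]), array([0.22, 0.97, 0.13]))
```

Emit:
carry_out(deltas=[[1,0,-0.2,0.3,0,0,0],[1,0,0,0.3,0,0,0],[1,0,0,0.3,0,0,0],[1,0,0,0.3,0,0,0]])

```text
clock: 14.78
eef_pos: [0.4845, 0.0178, 0.1233]
tool_rot: [0.691, -0.19, 0.188, -0.672]
ft_force: [-12.4, -26.6, 2.8]
gripper_width: 0.003
```

```bash
python3 -c "
from h import *
print(gs())"
```

```text
(array([ -0.2, -83.9, 142.3]), array([-12.4, -26.6,   2.8]), 0.003, 14.78)
```

Contact reached 29 N with the finger at y ≈ -84, where -85 was expected for a seated bolt. I'll back off, lift clear and check.

Emit:
carry_out(deltas=[[1,0,0,-1,0,0,0],[1,0,0,-2,0,0,0],[1,0,0,-3,0,0,0],[1,0,-2,-2,0,0,0],[1,0,-4,-1,0,0,0],[1,0,-4,0,0,0,0],[1,0,-3,0,0,0,0],[1,0,0,0,0,0,0],[1,0,0,0,0,0,0]])

```text
clock: 15.53
eef_pos: [0.4354, -0.0606, 0.2645]
tool_rot: [0.691, -0.19, 0.19, -0.671]
ft_force: [0.6, -0.1, -0.6]
gripper_width: -0.005
```

```bash
python3 - <<'E'
from h import *
p=np.load('p.npy');W=stand(p); print(gs()); out=[]
for n in("wrist","scene"):
    c=cam(n); im=np.array(c["pixels"]).copy()
    print(n,[(round(x["confidence"],2),np.round(x["xy"],1)) for x in trace("bolt_nut",n)[:2]])
    for b in(0,.1,.2): print(b,proj(c,W(nut(b)))[0].round(1))
    if n=="scene":
        u=proj(c,W((0,-40,90)))[0].astype(int); im=cv2.resize(im[u[1]-60:u[1]+60,u[0]-80:u[0]+80],(512,384),interpolation=cv2.INTER_CUBIC)
    out.append(im)
cv2.imwrite("pics/c6.png",cv2.resize(cv2.hconcat(out),None,fx=.78,fy=.78))
E
```

```text
(array([  -0.7, -176.4,  283.5]), array([ 0.6, -0.1, -0.6]), -0.005, 15.53)
wrist [(0.57, array([260.6,  30.4]))]
0 [259.2  30.1]
0.1 [259.1  40.3]
0.2 [259.1  50.3]
scene [(0.58, array([300.8, 166. ]))]
0 [302.9 163.8]
0.1 [301.9 161.5]
0.2 [300.9 159.4]
```

View pics/c6.png

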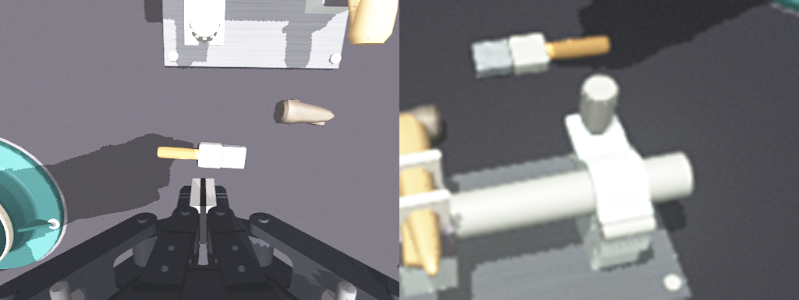

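Both views show the nut upright over the ear and the cap down on the tube (scene crop, nut at (600,100)). Its measured pixels fit b ≈ 0 in both cameras. The brush and fossils are in place, and the gripper is clear of everything.

```bash
python3 -c "
from workcell import robot
print(robot.sign_off())"
```

```text
the job is handed in; nothing more can be done
None
```

The cap is fully down over the tube and the bolt stands upright in the ear's slot with its nut over the ear. I handed the job in at about 15.5 s.

- **Cap:** I pinched the ear and swung the cap over, then pressed it down with shut fingers before touching the bolt. Contact came at z = 101 mm with about 18 N; the ear's top should be at 102 mm when seated.
- **Bolt:** I pinched the nut and swung it up, but the pads slipped off at about b = 0.4. I finished by pushing the nut's outer side until it stopped at about 29 N, with the finger where a seated bolt should stop it (y ≈ -84 mm measured, -85 mm expected).
- **Last checks:** The wrist camera put the nut within 2 px of the upright position. The scene camera was about 3 px off, but on the side away from leaning outward. In the pictures the tube still lies in the saddle and the brush and the loose fossil on the bolt side look undisturbed. The fossil on the hinge side was not in the last pictures, and I did not work near it after releasing the cap. The gripper was clear and read about zero force.

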